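# Close the steam vent on the casserole lid

### The job

Close the steam vent of the wide, low casserole with two loop handles: turn the dial on its lid until the pointer on the dial's rim stands at the tall tab on the far side of the lid. Then let go, and leave the saucepan's dial as it is.

Things in the scene. Friction and masses are not known exactly. Their poses are not given: they have to be found in the camera images.
- casserole_grip (a point): Top middle of the grip bar of the casserole's dial, on its upright axis. Dial: black disc 84 mm wide, 14 thick, top face 28 mm below this point; on it a bar 64 mm long, 16 wide, 28 high, along the line from axis to pointer, both ends alike. Turns both ways with light friction (0.05 N m), without click or stop at the tab, and stays where left. Pot: steel, 196 mm wide, 85 high, two loop handles, fixed.
- casserole_pointer (a point): Tip of the casserole dial's pointer: a black lug 12 mm wide that sticks out 11 mm from the disc's rim in line with one end of the bar; tip 53 mm from the dial's axis, 32 mm below the bar's top. Turns with the dial. At the start it is 0.6 to 1.2 rad counterclockwise (from above) of the tab.
- casserole_mark (a point): Inner face, near the top, of the tall tab on the casserole's lid, 57 mm from the dial's axis: black, upright, 12 mm wide, 19 mm high, its top 1 mm below the disc's top face; fixed on the side away from the robot (within about 30 degrees). It is the only thing on the lid beside the dial.
- saucepan_pointer (a point): Tip of the pointer of the dial on the other pot, a saucepan: narrower (150 mm), taller (115 mm), with one long straight handle. Its dial and tab are of the same make and size; that dial must stay as it is. Either pot may stand on either side of the stove.

How it is judged (in metres and radians):
At the end, for the whole second after the job is handed in: The tip of the casserole dial's pointer stands at the tall tab: within 11 mm of the tab's inner face seen from above, which is about 10 degrees of turn either side. The saucepan's dial is as it was (horizontal distance between casserole_pointer and casserole_mark below 0.011 m); the robot touches nothing.
It fails at once if the saucepan's dial is turned (its pointer moves more than 8 mm) (distance of saucepan_pointer from where it was at the start of the episode above 0.008 m).
It also fails if it takes over 32 s, if anything falls off the work surface, if the arm or the gripper's body presses on something with over 40 N, if the wrist force passes 120 N, or if a joint passes its speed limit or range.

### The arm

A 7-joint arm with a two-finger parallel gripper is mounted at the origin on a cart in front of the work surface, level with it; the furniture and walls round the work are solid. World frame = base frame: x ahead of the robot, y to its left, z up, the work surface at z = 0. Lengths are in mm, angles in rad, forces in N, time in s.
With the tool pointing down it reaches from about 425 to 975 mm from the base axis. Payload 16.7 kg.
Tool frame: the origin (TCP) lies at the very end of the fingers, on their centre line; the grasp point (between the pads) lies 19 mm behind it; z points along the fingers, y is the line along which they close (so a half turn about z gives the same grasp; the last joint's range is limited). The gripper opens to 85 mm and grips with 20 to 120 N. Pads are 22 mm wide; open, the fingers measure 114 mm over their backs; the gripper's body (76 mm by 85 mm) begins 54 mm behind the grasp point. The pads swing forward as they close: fully open they stand 13 mm farther back than shut.
Start: joints at [-1.302, 0.426, 0.074, 1.606, -0.034, 1.111, -0.067], TCP at [273.881, 616.898, 207.902] pointing down, gripper open.
Joint ranges: [-2.85, 2.85], [-0.5, 2.14], [-1.23, 1.37], [0.21, 2.46], [-1.02, 4.16], [0.16, 2.05], [-2.73, 2.73]. Speed limits (rad/s): [1.89, 1.89, 2.39, 2.39, 3.01, 3.01, 3.01].

### API

Orientations are given as a 3x3 rotation matrix whose columns are the frame's x, y, z axes.
In Python, from plant import ctrl gives the robot as it stands. The module is installed in compiled form; this text tells all that it offers.
- The arm moves only by the shell command python3 -m creep 'ROWS'. ROWS is JSON, a list of rows, each a list of 7 numbers: the shift along the tool's x, y, z as a fraction of full scale, then the turn, a rotation vector about the tool's x, y, z as a fraction of full scale, then the opening, from -1 (shut) to 1 (fully open), so that 0 is half open. A call has 1 to 8 rows; each row is the pose to reach, as a shift and turn from the pose commanded when the call began, along the tool's axes at that moment; what a row does not reach only later rows make up. Full scale, the value 1, is 0.2 m for a shift and 90 degrees for a turn. A row lasts 1/10 s, in which the tool goes at most 50 mm and 8.59 degrees, less where a joint would pass 70% of its speed; a pose out of reach is approached as far as the arm can. A call with a number of a shift or a turn outside -1 to 1 is refused whole. A call with a gripper value outside its range is refused whole. The fingers move at their own pace and stop on an object; the grip force is fixed at half the most. Time passes only in rows, so rows that repeat a pose let the fingers close. It gives the time, the measured TCP pose, the force, the opening and the grip force at its end, in the units of the state.
- ctrl.get_obs(): the state, without advancing time (a new reading comes with each control period).
- ctrl.get_image(name): name is "scene" or "side" or "wrist"; returns (picture, depth): 400x640x3 uint8, red, green, blue; 400x640 float32, mm along the optical axis (not along the pixel's ray), 0 where there is no reading.
- ctrl.camera_params(name): a dict with "fov_y" (degrees; the focal length in pixels is half the picture's height over the tangent of half this angle, whatever the lens; pixels are square), "cx", "cy" (the principal point, pixels), "R" (3x3) and "t" (3): a world point X has camera coordinates R X + t. Camera axes: x right, y down, z forward; pixel columns grow to the right and rows downward; lengths in mm; the calibration is good to about 2 mm. A picture is of the moment at which its call begins: read the wrist's pose just before it. camera_params takes no time and is no camera call; for the wrist camera it gives the pose at the moment of the call.
- ctrl.job_done(): hands the job in; it is judged then, once.
The state is a dict: "clock": time; "joint_positions": joint angles; "qd": joint speeds; "tau": joint torques, N m; "tool_pos": TCP position; "ee_rot": TCP orientation; "force": force on the tool from outside, world axes, zero at the start; "wrist_torque": the same for the moment, N m; "gripper_width": opening from 0.0 (shut) to 1.0 (fully open); "gripper_force": force on a finger pad.
Only numpy, scipy, OpenCV 4.12 (cv2) and the standard library are available. Lean on these libraries where they do the work, as an engineer would, in place of code of your own. Each camera call takes 0.05 s, during which the arm holds its last target. There are 200 camera calls.

## Working session

There is one attempt and no reset: what is moved stays moved. The work goes in short steps, Python scripts to look and compute and a shell command to move; the robot and the scene stay as the last step left them, time stands still between calls to the robot, and variables do not carry over. Pictures are saved under pics/ and viewed, at most 10 in all, crops included, and the job is handed in when it is done.

```bash
mkdir -p pics
cat > h.py <<'E'
import numpy as np, cv2
from plant import ctrl
def shot(name,f):
    p=ctrl.camera_params(name); im,d=ctrl.get_image(name)
    cv2.imwrite(f'pics/{f}.png',im[:,:,::-1]); np.savez(f'pics/{f}.npz',im=im,d=d,R=p['R'],t=p['t'],c=[p['fov_y'],p['cx'],p['cy']])
def cloud(f):
    z=np.load(f'pics/{f}.npz'); d=z['d']; fv,cx,cy=z['c']; F=200/np.tan(np.radians(fv)/2)
    v,u=np.mgrid[:400,:640]; C=np.stack([(u-cx)/F*d,(v-cy)/F*d,d],-1)
    W=(C-z['t'])@z['R']; W[d==0]=np.nan; return W,z['im']
E
python3 - <<'E'
from h import *
shot('scene','s1'); shot('side','s2')
a=cv2.imread('pics/s1.png');b=cv2.imread('pics/s2.png')
o=ctrl.get_obs();print(o['clock'],o['tool_pos'],o['ee_rot'],o['gripper_width'])
E
```

```text
0.1 [273.74771678 616.56061616 207.27132181] [[-9.13975262e-01  4.05769717e-01 -3.95404400e-04]
 [ 4.05769900e-01  9.13974594e-01 -1.10884296e-03]
 [-8.85453185e-05 -1.17389824e-03 -9.99999307e-01]] 1.001279236775264
```

View pics/s1.png

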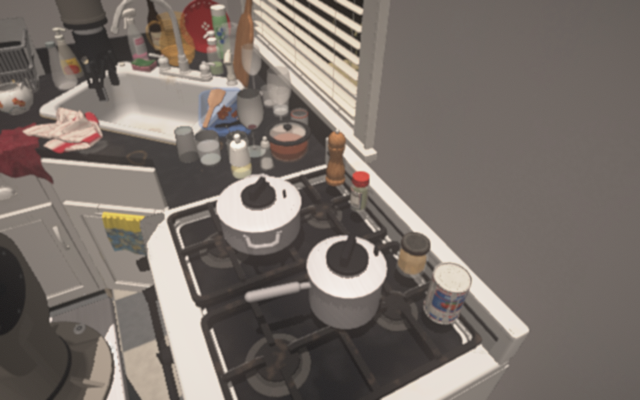

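View pics/s2.png

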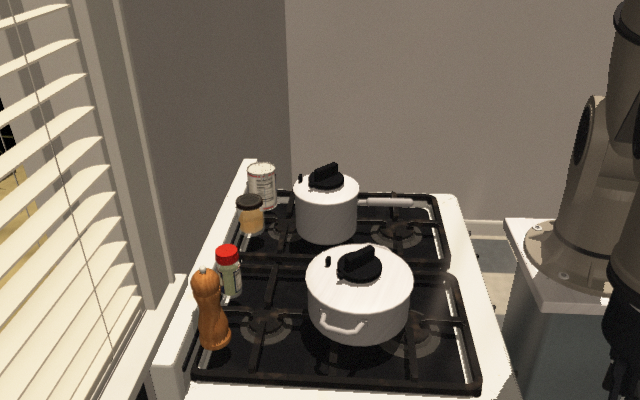

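The scene view shows the casserole at about (260,215), with its dial at (260,193) and tab at (285,193). In the side view its dial is at (360,262) and its tab at (327,261). The saucepan is the other pot.

Run:
```python
from h import *
from scipy.optimize import least_squares
for f,(u0,u1,v0,v1) in dict(s1=(210,305,165,225),s2=(300,420,235,300)).items():
    W,im=cloud(f); W=W[v0:v1,u0:u1]; im=im[v0:v1,u0:u1]
    dk=(im.max(-1)<70)
    P=W[dk]; print(f,len(P), np.nanpercentile(W[...,2],[5,50,90,99.5]))
    P=P[~np.isnan(P).any(1)]
    ctr=np.median(P[(P[:,2]>90)],0); P=P[(P[:,2]>70)&(np.hypot(*(P-ctr)[:,:2].T)<100)]
    h=np.histogram(P[:,2],bins=range(70,170,4)); print(ctr,list(zip(h[1],h[0])))
    zt=np.percentile(P[:,2],98)
    B=P[P[:,2]>zt-7]; c=B[:,:2].mean(0); s=np.linalg.svd(B[:,:2]-c,full_matrices=False)
    print('bar top',zt,c,np.ptp((B[:,:2]-c)@s[2].T,axis=0),np.arctan2(s[2][0,1],s[2][0,0]))
    r=np.hypot(*(P[:,:2]-c).T); a=np.arctan2(*(P[:,:2]-c).T[::-1])
    for k in np.linspace(-np.pi,np.pi,37)[:-1]:
        m=(a>=k)&(a<k+np.pi/18)&(P[:,2]<zt-20)
        if m.any():print(round(k,2),m.sum(),r[m].max().round(),end='; ')
    print()
```

```text
s1 431 [-47.47526537  94.34039901 115.55284505 145.01274242]
[516.03291077 194.44750869 125.53848812] [(np.int64(70), np.int64(0)), (np.int64(74), np.int64(0)), (np.int64(78), np.int64(0)), (np.int64(82), np.int64(0)), (np.int64(86), np.int64(0)), (np.int64(90), np.int64(0)), (np.int64(94), np.int64(0)), (np.int64(98), np.int64(0)), (np.int64(102), np.int64(1)), (np.int64(106), np.int64(4)), (np.int64(110), np.int64(34)), (np.int64(114), np.int64(47)), (np.int64(118), np.int64(23)), (np.int64(122), np.int64(25)), (np.int64(126), np.int64(19)), (np.int64(130), np.int64(24)), (np.int64(134), np.int64(25)), (np.int64(138), np.int64(30)), (np.int64(142), np.int64(29)), (np.int64(146), np.int64(1)), (np.int64(150), np.int64(0)), (np.int64(154), np.int64(0)), (np.int64(158), np.int64(0)), (np.int64(162), np.int64(0))]
bar top 144.97660666672115 [518.81982584 201.92113788] [56.32848144 17.60069307] -2.4392236002474545
-3.14 2 38.0; -2.97 5 39.0; -2.79 5 36.0; -2.62 9 36.0; -2.44 11 35.0; -2.27 6 36.0; -2.09 4 35.0; -1.92 5 35.0; -1.75 5 34.0; -1.57 5 34.0; -1.4 5 37.0; -1.22 5 36.0; -1.05 3
[... 897 characters left out ...]
p.int64(152)), (np.int64(146), np.int64(8)), (np.int64(150), np.int64(0)), (np.int64(154), np.int64(0)), (np.int64(158), np.int64(0)), (np.int64(162), np.int64(0))]
bar top 145.4859558028936 [522.59654577 214.50012962] [63.14086529 17.48217958] 0.7142564060639736
-3.14 35 42.0; -2.97 31 43.0; -2.79 41 43.0; -2.62 27 42.0; -2.44 3 42.0; -1.4 2 43.0; -1.22 6 42.0; -1.05 6 40.0; -0.87 6 40.0; -0.7 8 41.0; -0.52 24 64.0; -0.35 45 64.0; -0.17 14 38.0; 0.0 12 40.0; 0.17 20 100.0; 0.35 24 95.0; 0.52 28 46.0; 0.7 53 48.0; 0.87 46 39.0; 1.05 49 39.0; 1.22 42 39.0; 1.4 47 39.0; 1.57 39 39.0; 1.75 46 39.0; 1.92 42 39.0; 2.09 41 40.0; 2.27 39 40.0; 2.44 41 40.0; 2.62 31 41.0; 2.79 40 41.0; 2.97 23 42.0;
```

```bash
R="[-0.97,-0.67,-0.35,0,0,0,1]"; python3 -m creep '[[-0.97,-0.67,-0.35,0,0,0,1],[-0.97,-0.67,-0.35,0,0,0,1],[-0.97,-0.67,-0.35,0,0,0,1],[-0.97,-0.67,-0.35,0,0,0,1],[-0.97,-0.67,-0.35,0,0,0,1],[-0.97,-0.67,-0.35,0,0,0,1],[-0.97,-0.67,-0.35,0,0,0,1]]'
python3 -c "
from h import *
o=ctrl.get_obs();p=ctrl.camera_params('wrist');C=-p['R'].T@p['t'];print(o['tool_pos'],o['ee_rot'].T@(C-o['tool_pos']),p['R']@o['ee_rot'],p['fov_y'])"
```

```text
clock: 0.8
tool_pos: [397.5, 414.9, 278.3]
ee_rot: [[-0.913, 0.408, 0.0], [0.408, 0.913, 0.001], [0.0, 0.001, -1.0]]
force: [-0.6, 0.4, -0.8]
gripper_width: 0.996
gripper_force: 0.0
[397.48070446 414.85338214 278.27214432] [  71.62298469    0.44655752 -165.63859354] [[-3.40126358e-04  9.99999096e-01 -1.30085158e-03]
 [-9.58663323e-01 -6.96214202e-04 -2.84541998e-01]
 [-2.84542646e-01  1.15029847e-03  9.58662693e-01]] 58.57648040876777
```

```bash
python3 -m creep '[[-0.975,-0.67,0.1,0,0,-0.72,1],[-0.975,-0.67,0.1,0,0,-0.72,1],[-0.975,-0.67,0.1,0,0,-0.72,1],[-0.975,-0.67,0.1,0,0,-0.72,1],[-0.975,-0.67,0.1,0,0,-0.72,1],[-0.975,-0.67,0.1,0,0,-0.72,1],[-0.975,-0.67,0.1,0,0,-0.72,1],[-0.975,-0.67,0.1,0,0,-0.72,1]]'
python3 -c "
from h import *
shot('wrist','w1')"
```

```text
clock: 1.6
tool_pos: [520.4, 214.6, 257.0]
ee_rot: [[-0.767, -0.641, -0.001], [-0.641, 0.767, -0.001], [0.001, 0.0, -1.0]]
force: [0.2, -0.9, 0.7]
gripper_width: 1.0
gripper_force: 0.0
```

View pics/w1.png

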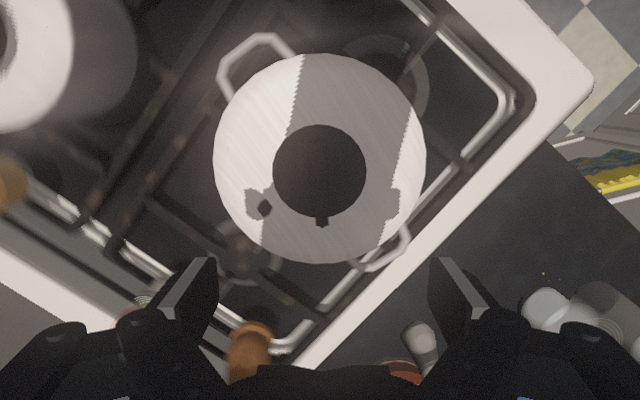

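The wrist view shows the disc centred at about (319,171), the pointer at (321,225) and the tab at (265,207). Next I'll measure all three.

Run:
```python
from h import *
W,im=cloud('w1'); z=np.load('pics/w1.npz')
fv,cx,cy=z['c'];F=200/np.tan(np.radians(fv)/2)
def at(u,v,h):
    r=z['R'].T@np.array([(u-cx)/F,(v-cy)/F,1]); C=-z['R'].T@z['t']; return (C+r*(h-C[2])/r[2])[:2]
dk=((im.max(-1)<45)&(W[...,2]>80)).astype(np.uint8)
n,l,s,c=cv2.connectedComponentsWithStats(dk)
for i in range(1,n):
    if s[i,4]>20:print(i,s[i],c[i],np.nanmedian(W[l==i],0))
i=1+np.argmax(s[1:,4]);P=W[l==i]
zt=np.nanpercentile(P[:,2],98);print('top',zt)
B=P[P[:,2]>zt-6][:,:2].astype(np.float32);m=cv2.minAreaRect(B);print('bar',m,np.degrees(np.arctan2(*(np.linalg.svd(B-B.mean(0),full_matrices=False)[2][0][::-1]))))
D=P[np.abs(P[:,2]-(zt-28))<4][:,:2].astype(np.float32)
d=cv2.minEnclosingCircle(D);print('disc',d,np.median(P[P[:,2]<zt-20][:,2]))
e=cv2.fitEllipse(max(cv2.findContours(cv2.morphologyEx((l==i).astype(np.uint8),cv2.MORPH_OPEN,np.ones((15,15))),0,1)[0],key=len))
O=at(*e[0],zt-28);p=at(321,222,zt-32);t=at(265,207,zt-30)
print(O,p,t,np.hypot(*(p-O)),np.hypot(*(t-O)),np.degrees([np.arctan2(*(p-O)[::-1]),np.arctan2(*(t-O)[::-1])]))
```

```text
119 [320 210  16  13  39] [326.79487179 215.61538462] [542.68940848 240.95807444 116.29864005]
134 [    0   257   640   143 38538] [322.98559863 360.32835124] [514.15301997 206.64320626 352.58630263]
top 368.5894998015514
bar ((510.27783203125, 204.80360412597656), (10.186407089233398, 134.09146118164062), 39.82968521118164) -50.043533
disc ((512.5465087890625, 207.65682983398438), 74.38420867919922) 343.5622422316462
[489.5664446  251.80292632] [490.99939008 188.87927779] [496.2794659  175.19045616] 62.939962477189404 76.9060156266017 [-88.69544215 -84.99235658]
```

Run:
```python
from h import *
W,im=cloud('w1'); z=np.load('pics/w1.npz')
fv,cx,cy=z['c'];F=200/np.tan(np.radians(fv)/2)
def at(u,v,h):
    r=z['R'].T@np.array([(u-cx)/F,(v-cy)/F,1]); C=-z['R'].T@z['t']; return (C+r*(h-C[2])/r[2])[:2]
for q in [(171,319),(150,290),(207,265),(222,321),(190,240)]: print(q,im[q],W[q])
dk=((im.max(-1)<60)).astype(np.uint8); dk[255:]=0
n,l,s,c=cv2.connectedComponentsWithStats(dk); i=l[171,319];print(s[i],c[i])
M=(l==i).astype(np.uint8)
e=cv2.fitEllipse(max(cv2.findContours(cv2.morphologyEx(M,cv2.MORPH_OPEN,cv2.getStructuringElement(2,(31,31))),0,1)[0],key=len));print(e)
P=W[l==i];P=P[~np.isnan(P).any(1)];zt=np.percentile(P[:,2],98) ;print(len(P),zt)
B=P[P[:,2]>zt-6][:,:2].astype(np.float32);print('bar',cv2.minAreaRect(B))
j=l[209,265];print('tab',s[j],c[j],np.nanmedian(W[l==j],0))
O=at(*e[0],117)
v,u=np.nonzero(M&(np.arange(400)[:,None]>219));print(u.mean(),v.max())
p=at(u.mean(),v.max(),114);t=at(*c[j],112) if j else at(265,208,112)
print(O,p,t,np.hypot(*(p-O)),np.hypot(*(t-O)),np.degrees([np.arctan2(*(p-O)[::-1]),np.arctan2(*(t-O)[::-1])]))
```

```text
(171, 319) [53 48 49] [514.94041955 205.74503494 142.61074534]
(150, 290) [78 68 64] [521.2828346  178.21029171 116.63313871]
(207, 265) [71 61 59] [577.16123286 193.17258626 114.1947252 ]
(222, 321) [44 42 40] [555.57707182 241.53642375 114.52563473]
(190, 240) [221 212 206] [584.85090575 166.11088797  97.49482517]
[ 286  126   80  102 4120] [332.03058252 179.93252427]
((335.9644470214844, 186.66905212402344), (44.0941276550293, 65.30301666259766), 33.378929138183594)
4105 145.46059326918078
bar ((521.201171875, 209.9957275390625), (61.360496520996094, 15.93775749206543), 41.83272171020508)
tab [     0      0    640    400 212489] [328.41786634 211.56551163] [520.70134546 235.16179871  24.95832102]
321.65671641791045 227
[520.69583783 229.77145105] [559.13239    245.28678567] [578.72157895 193.93311298] 41.44989929617423 68.20097586190509 [ 21.9820052  -31.70065039]
```

```bash
python3 -m creep '[[0.012,-0.02,0.2,0,0,-0.021,1],[0.012,-0.02,0.4,0,0,-0.021,1],[0.012,-0.02,0.6,0,0,-0.021,1],[0.012,-0.02,0.67,0,0,-0.021,1],[0.012,-0.02,0.67,0,0,-0.021,1],[0.012,-0.02,0.67,0,0,-0.021,1]]'
python3 -m creep '[[0,0,0,0,0,0,-0.5],[0,0,0,0,0,0,-0.8],[0,0,0,0,0,0,-0.8],[0,0,0,0,0,0,-0.8],[0,0,0,0,0,0,-0.8],[0,0,0,0,0,0,-0.8]]'
```

```text
clock: 2.25
tool_pos: [521.9, 210.2, 125.1]
ee_rot: [[-0.75, -0.661, 0.001], [-0.661, 0.75, 0.0], [-0.001, -0.0, -1.0]]
force: [0.4, 1.0, 0.1]
gripper_width: 0.998
gripper_force: 0.0
clock: 2.85
tool_pos: [521.3, 209.5, 124.0]
ee_rot: [[-0.75, -0.661, -0.0], [-0.661, 0.75, 0.0], [0.0, 0.0, -1.0]]
force: [-0.3, -0.5, -0.3]
gripper_width: 0.098
gripper_force: 0.0
```

```bash
python3 -c "
from h import *
shot('wrist','w2');shot('side','s3')
a=cv2.imread('pics/s3.png')[150:350,240:500];b=cv2.imread('pics/w2.png')
cv2.imwrite('pics/c3.png',np.vstack([cv2.resize(a,(416,320),interpolation=2),cv2.resize(b,(416,260))]))"
```

```text
(no output)
```

View pics/c3.png

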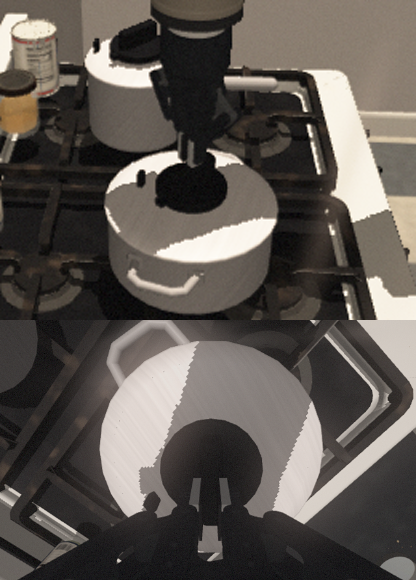

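```bash
python3 -c "
from h import *
a=cv2.imread('pics/s3.png')[190:300,280:420];b=cv2.imread('pics/w2.png')[120:400,180:460]
g=lambda x:(255*(x/255.)**.5).astype('uint8')
cv2.imwrite('pics/c4.png',np.hstack([cv2.resize(g(a),(380,300),interpolation=2),cv2.resize(g(b),(300,300))]))
cv2.imwrite('pics/c4.png',np.hstack([cv2.resize(g(a),(400,314),interpolation=2),cv2.resize(g(b),(314,314))]))
W,im=cloud('s3');P=W[190:300,280:420].reshape(-1,3);P=P[(np.hypot(P[:,0]-521,P[:,1]-210)<60)&(P[:,2]>126)&(P[:,2]<150)]
for k in range(126,150,4):
  Q=P[(P[:,2]>=k)&(P[:,2]<k+4)]-[521,210,0]; A=Q[:,:2]@np.array([[.75,-.66],[.66,.75]]); print(k,len(A),np.percentile(A,[2,25,50,75,98],axis=0).round().T.tolist())
"
```

```text
126 52 [[-25.0, -10.0, 12.0, 27.0, 33.0], [-3.0, 6.0, 7.0, 8.0, 9.0]]
130 49 [[-27.0, -13.0, 6.0, 21.0, 33.0], [-0.0, 6.0, 7.0, 8.0, 9.0]]
134 48 [[-27.0, -8.0, 11.0, 27.0, 33.0], [-1.0, 6.0, 7.0, 8.0, 9.0]]
138 58 [[-29.0, -11.0, 9.0, 28.0, 33.0], [-3.0, 6.0, 7.0, 8.0, 9.0]]
142 111 [[-29.0, -15.0, 13.0, 22.0, 31.0], [-6.0, -2.0, 4.0, 6.0, 9.0]]
146 19 [[-16.0, 2.0, 6.0, 11.0, 28.0], [-9.0, 1.0, 5.0, 8.0, 10.0]]
```

View pics/c4.png

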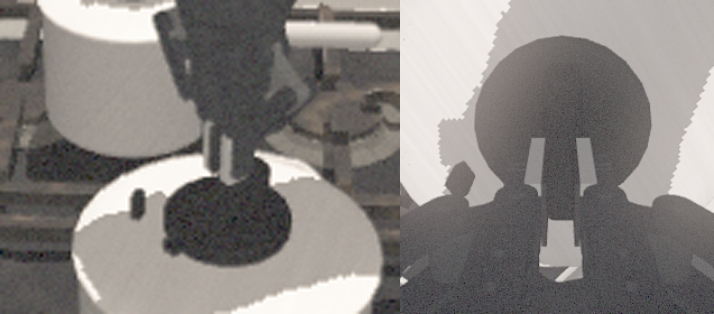

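```bash
python3 -c "
from h import *
W,im=cloud('s3')
for v in range(232,262,2): print(v,[(W[v,u]-[521,210,0]).round().tolist() for u in (354,361,368)])
print(ctrl.get_obs()['gripper_width'])
"; python3 -m creep '[[0,0,0,0,0,0,-1],[0,0,0,0,0,0,-1],[0,0,0,0,0,0,-1]]'
```

```text
232 [[12.0, -1.0, 187.0], [-0.0, 17.0, 200.0], [-12.0, 32.0, 210.0]]
234 [[12.0, 0.0, 183.0], [-0.0, 21.0, 198.0], [-12.0, 32.0, 206.0]]
236 [[11.0, 2.0, 180.0], [-1.0, 22.0, 194.0], [-12.0, 35.0, 204.0]]
238 [[11.0, 1.0, 175.0], [-1.0, 18.0, 187.0], [-12.0, 34.0, 199.0]]
240 [[11.0, 2.0, 171.0], [-1.0, 13.0, 180.0], [-13.0, 33.0, 194.0]]
242 [[11.0, 0.0, 166.0], [-1.0, 12.0, 175.0], [-14.0, 8.0, 173.0]]
244 [[11.0, -1.0, 160.0], [-1.0, 15.0, 172.0], [-14.0, 9.0, 169.0]]
246 [[11.0, 1.0, 157.0], [-1.0, 13.0, 167.0], [-14.0, 7.0, 163.0]]
248 [[11.0, 2.0, 154.0], [-2.0, 12.0, 161.0], [-14.0, 10.0, 161.0]]
250 [[11.0, 2.0, 149.0], [-2.0, 13.0, 158.0], [-15.0, -8.0, 143.0]]
252 [[11.0, 1.0, 144.0], [-2.0, 13.0, 154.0], [-15.0, -5.0, 141.0]]
254 [[11.0, 7.0, 144.0], [-2.0, 9.0, 146.0], [-15.0, -2.0, 138.0]]
256 [[10.0, 14.0, 145.0], [-2.0, 8.0, 141.0], [-15.0, -3.0, 133.0]]
258 [[10.0, 19.0, 144.0], [-2.0, 8.0, 136.0], [-16.0, -5.0, 127.0]]
260 [[10.0, 18.0, 139.0], [-3.0, 5.0, 129.0], [-16.0, -6.0, 121.0]]
0.09705557606057462
clock: 3.25
tool_pos: [521.3, 209.5, 123.9]
ee_rot: [[-0.75, -0.661, -0.0], [-0.661, 0.75, -0.0], [0.0, 0.0, -1.0]]
force: [-0.3, -0.3, 0.5]
gripper_width: 0.001
gripper_force: 0.0
```

The fingertips end about 25 mm above the reported TCP: the side depth puts them at z≈150, against a bar top of 145. The fingers therefore closed in the air above the bar. I'll open, go 24 mm lower, and regrip.

```bash
python3 -m creep '[[0,0,0,0,0,0,1],[0,0,0,0,0,0,1],[0,0,0,0,0,0,1],[0,0,0,0,0,0,1],[0,0,0,0,0,0,1],[0,0,0.04,0,0,0,1],[0,0,0.08,0,0,0,1],[0,0,0.12,0,0,0,1]]'
python3 -m creep '[[0,0,0,0,0,0,0],[0,0,0,0,0,0,-0.4],[0,0,0,0,0,0,-0.8],[0,0,0,0,0,0,-0.8],[0,0,0,0,0,0,-0.8],[0,0,0,0,0,0,-0.8]]'
```

```text
clock: 4.05
tool_pos: [521.1, 209.4, 98.9]
ee_rot: [[-0.75, -0.661, -0.0], [-0.661, 0.75, -0.0], [0.001, 0.0, -1.0]]
force: [-0.9, -0.5, 0.7]
gripper_width: 1.002
gripper_force: 0.0
clock: 4.65
tool_pos: [521.0, 210.3, 100.5]
ee_rot: [[-0.75, -0.662, -0.0], [-0.662, 0.75, 0.001], [-0.0, 0.001, -1.0]]
force: [-5.4, 2.2, 8.5]
gripper_width: 0.174
gripper_force: 59.6
```

The bar is now gripped (opening 0.174, 60 N). Next I'll turn it 57° clockwise, which is positive about the tool's z.

```bash
python3 -m creep '[[0,0,0,0,0,0.08,-0.8],[0,0,0,0,0,0.17,-0.8],[0,0,0,0,0,0.26,-0.8],[0,0,0,0,0,0.35,-0.8],[0,0,0,0,0,0.44,-0.8],[0,0,0,0,0,0.53,-0.8],[0,0,0,0,0,0.6,-0.8],[0,0,0,0,0,0.637,-0.8]]'
python3 -m creep '[[0,0,0,0,0,0,-0.8],[0,0,0,0,0,0,1],[0,0,0,0,0,0,1],[0,0,0,0,0,0,1],[0,0,0,0,0,0,1],[0,0,0,0,0,0,1]]'
python3 -m creep '[[0,0,-0.15,0,0,0,1],[0,0,-0.4,0,0,0,1],[0,0,-0.65,0,0,0,1],[0,0,-0.8,0,0,0,1],[0,0,-0.8,0,0,0,1],[0,0,-0.8,0,0,0,1]]'
python3 -c "
from h import *
shot('wrist','w5');shot('scene','s5');W,im=cloud('w5')
P=W[:260].reshape(-1,3);P=P[(np.hypot(P[:,0]-521,P[:,1]-210)<45)&(P[:,2]>139)&(P[:,2]<152)]
print('bar',cv2.minAreaRect(P[:,:2].astype('float32')))"
```

```text
clock: 5.45
tool_pos: [521.0, 209.7, 100.4]
ee_rot: [[-0.96, 0.278, -0.0], [0.278, 0.96, 0.0], [0.001, 0.0, -1.0]]
force: [-5.6, -0.9, 10.7]
gripper_width: 0.173
gripper_force: 60.0
clock: 6.05
tool_pos: [521.4, 209.4, 99.9]
ee_rot: [[-0.962, 0.275, -0.0], [0.275, 0.962, -0.0], [0.0, -0.0, -1.0]]
force: [-0.5, -0.0, -0.9]
gripper_width: 0.991
gripper_force: 0.0
clock: 6.65
tool_pos: [521.4, 209.6, 260.3]
ee_rot: [[-0.962, 0.274, 0.001], [0.274, 0.962, 0.001], [-0.0, 0.001, -1.0]]
force: [-0.2, -0.4, -0.5]
gripper_width: 0.997
gripper_force: 0.0
bar ((520.583740234375, 210.4588623046875), (15.677722930908203, 62.98145294189453), 73.55609893798828)
```

View pics/w5.png

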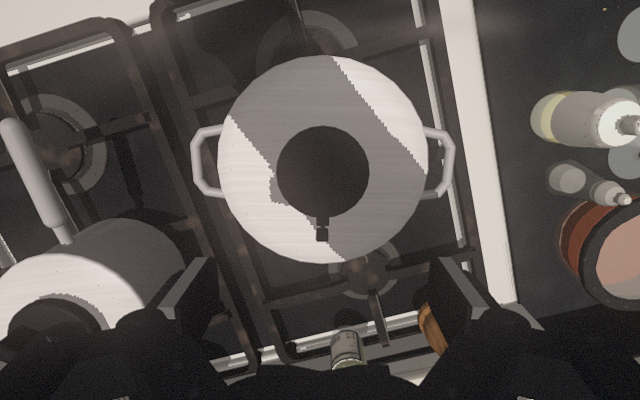

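The pointer at (322,223) now lines up with the tab at (322,234). The bar lies at -16.4° and the tab at about -15.5°, and the gripper is clear. The job is ready to hand in.

```bash
python3 -c "
from plant import ctrl
print(ctrl.job_done())"
```

```text
the job is handed in; nothing more can be done
None
```

I turned the casserole's dial about 57° clockwise, so its pointer stands at the tall tab to within about 1°. I then released it, moved the gripper clear without touching the saucepan, and handed the job in at about 7 s; no verdict came back.

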